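Show the espresso machine's shower screen to the phone with an inspection mirror

ROBOT

A 7-joint arm with a two-finger parallel gripper is mounted at the origin on the work surface. World frame = base frame: x ahead of the robot, y to its left, z up, the work surface at z = 0. Lengths are in m, angles in degrees, forces in N, time in s.
With the tool pointing down it reaches from about 0.425 to 0.875 m from the base axis. Payload 4.7 kg.
Tool frame: the origin (TCP) lies midway between the tips of the shut fingers; the grasp point (between the pads) lies 19 mm behind it; z points along the fingers, y is the direction in which the jaws open and shut (so a half turn about z gives the same grasp; the last joint's range is limited). The gripper opens to 87 mm and grips with 3 to 60 N. Pads are 19 mm wide; open, the fingers measure 117 mm over their backs; the gripper's body (75 mm by 190 mm) begins 51 mm behind the grasp point.
Start: joints at [-74.25, 18.392, -4.016, 83.108, 1.295, 78.541, -3.26], TCP at [0.168, 0.628, 0.189] pointing down, gripper open.
Joint ranges: [-163.93, 163.93], [-17.29, 119.83], [-79.2, 71.16], [3.27, 140.29], [-89.18, 269.18], [5.43, 117.66], [-154.24, 154.24]. Speed limits (degrees/s): [147.25, 147.25, 180, 180, 180, 180, 180].

INTERFACE

Orientations are given as [roll, pitch, yaw] about the fixed x, y, z axes, in that order (R = Rz(yaw) Ry(pitch) Rx(roll)).
In Python, from cell import env gives the robot as it stands.
- The arm moves only by the tool apply_moves, never from a script. Its argument "targets" is a list of rows, each a list of 2 entries, a list of its own where there are three numbers: the shift along the world's x, y, z in mm, then the turn, a rotation vector about the world's x, y, z in rad. A call has 1 to 8 rows; each row is the pose to reach, as a shift and turn from the pose commanded when the call began; what a row does not reach only later rows make up. A row lasts 1/10 s, in which the tool goes at most 50 mm and 8.59 degrees, less where a joint would pass 70% of its speed; a pose out of reach is approached as far as the arm can. A call with a gripper value outside its range is refused whole. "hand" is the finger opening in mm, from 0 to 87, set as the call begins (left out, the last holds). The fingers move at their own pace and stop on an object; "squeeze" is the grip in N (left out, the last holds). Time passes only in rows, so rows that repeat a pose let the fingers close. It gives the time, the measured TCP pose, the force and the opening at its end, in the units of the state.
- env.get_obs(): the state, without advancing time (a new reading comes with each control period).
- env.read_camera(name): name is "side" or "top"; returns a dict with "image" (384x512x3 uint8, red, green, blue), "camera_matrix" (3x3 intrinsics, pixels), "camera_from_world" (4x4, takes a point from world to camera coordinates). Camera axes: x right, y down, z forward; pixel columns grow to the right and rows downward; lengths in m; the calibration is good to about 2 mm. A picture is of the moment at which its call begins. There is no depth.
- env.sign_off(): hands the job in, once; it reports no verdict.
Trained networks look in a picture, given as the dict that the camera call returned (one of the last four; its "shot" number tells which), for a name from the list of things; names that differ only in an ending like _2 or _b are one class to them, and where a whole thing is asked for, a point or a joint stands for the part that bears it (a point fixed in the world has none). Each returns a list of dicts, best first, with "conf" (0 to 1); they miss things now and then, are a little off and sometimes report something else, mostly with a low value. They report only what shows in the picture. A call takes as long as a camera call. They do not tell look-alikes from the thing itself.
- env.regions_of(picture, target): "region" (384x512 bool, what is visible of it) and "rect" ([left, top, right, bottom] in pixels, round what is visible of it).
The state is a dict: "time_s": time; "qpos": joint angles; "joint_velocities": joint speeds; "effort": joint torques, N m; "tool_pos": TCP position; "tool_rot": TCP orientation; "force": force on the tool from outside, world axes, zero at the start; "wrist_torque": the same for the moment, N m; "grip_width": finger opening in m.
Only numpy, scipy, OpenCV 4.12 (cv2) and the standard library are available. Lean on these libraries where they do the work, as an engineer would, in place of code of your own. Each camera call takes 0.05 s, during which the arm holds its last target. There are 200 camera calls.

TASK

The phone on its stand, already aimed at the espresso machine's group, is to photograph the freshly cleaned shower screen from below. Take the inspection mirror out of the felt tray by its handle and hold it face up straight below the screen, level with the phone's lens, turned squarely towards the lens and tilted 45 degrees, so that the phone sees the screen's centre screw in the mirror. Finish while still holding the mirror steadily at that angle in free air, without having knocked the machine or shifted the phone, brush, tamper or filter holder.

Things in the scene. Friction and masses are not known exactly. Their poses are not given: they have to be found in the camera images.
- mirror_grip (a point): Centre of the handle of the loose inspection mirror (70 to 120 g) lying face up in the felt tray. Handle: black rubber bar with flat sides, 110 mm long (own x), 16 mm wide (own y), 18 mm high (own z), flat on the tray floor, 6 mm above the counter. Own x runs along the handle to the mirror head, own z is the way the glass looks. A 6 mm thick steel neck joins handle and head.
- mirror_face (a point): Centre of the mirror glass, 150 mm along own x from mirror_grip and 4.5 mm above it (own z). Same axes as mirror_grip; z is the glass's outward normal. The head is a steel-framed plate 70 mm (x) by 66 mm (y), 8 mm thick, rigidly fixed in line with the handle.
- screen_centre (a point): Centre screw of the shower screen, a perforated steel disc 57 mm across on the underside of the round chrome group head (80 mm across). The screw is the lowest point there, 236 mm above the counter. Own x points to the machine's back, z up.
- lens (a point): Rear lens of the black phone standing upright in a stand before the machine, 150 mm above the counter, 150 to 210 mm in front of the screw. Own x is the level direction in which the lens looks and passes exactly below the screw; z up.
- machine: Espresso machine, fixed. Origin on the counter straight below the screw; x to its back, z up. Housing 260 mm wide (y), 340 high, begins 100 mm behind the origin; drip tray 220 mm wide, 60 high, reaches 80 mm in front of it; thin steam wand 115 to 129 mm to the -y side, 23 mm or more behind the origin, down to 84 mm. Both sides of the group are otherwise open.
- phone: Phone with its aluminium stand, loose, 0.55 kg, 168 mm high; origin on the counter 6 mm behind and 150 mm below the lens, axes as the lens. It reaches 54 mm to its +y and 30 mm to its -y side; the stand's 10 mm high foot reaches from 25 mm behind to 61 mm in front of the origin.
- tray: Fixed grey felt-lined tray, 320 mm (own x) by 260 mm (own y), rim 26 mm high, walls 6 mm, floor 6 mm thick. Origin at the centre of its underside. The mirror lies in its +y half and the brush in its -y half.
- brush: Bystander: black cleaning brush 150 mm long (own x), 22 mm wide, 16 mm high, lying in the tray beside the mirror. Leave it.
- tamper: Bystander: tamper standing on the counter, steel base 58 mm across, wooden knob, 82 mm high; origin under its centre. Leave it.
- portafilter: Bystander: filter holder lying on the counter, chrome head 72 mm across, 30 mm high (origin under it), black handle reaching 158 mm along own -x. Leave it.
Things that resemble listed ones, but are neither listed nor needed, are in the scene too. There is more than one size of the phone; the job needs the largest.

How it is judged (in metres and radians):
On the way:
1. the mirror is lifted out of the tray by its handle (height (world z) of mirror_grip above 0.06 m and contact force between the fingers and mirror above 1 N and x of the grasp point in the frame of mirror_grip between -0.07 and 0.065 m), for 0.2 s.
At the end, for the whole second after the job is handed in: The gripper holds the mirror by its handle, still and in free air: glass centre within 10 mm of the vertical through the centre screw and of the lens's height, face looking up and towards the lens, tilted 45 +/- 6 degrees, turned at most 6 degrees sideways off the lens (horizontal distance between mirror_face and screen_centre below 0.01 m and z of mirror_face in the frame of lens between -0.01 and 0.01 m and angle between mirror_face's own z axis and vertical between 0.681 and 0.89 rad and angle between the z axis of mirror_face and the y axis of lens, either way round above 1.466 rad and z of lens in the frame of mirror_face above 0.05 m and linear speed of mirror below 0.01 m/s and angular speed of mirror below 0.06 rad/s and contact force between the fingers and mirror above 1 N and contact force between each of machine, phone and mirror below 0.2 N and x of the grasp point in the frame of mirror_grip between -0.07 and 0.065 m); the arm keeps its last pose, push and grip.
It fails at once if the mirror knocks the machine (over 5 N) (contact force between mirror and machine above 5 N).
It fails at once if the robot knocks the machine (over 10 N) (contact force between any of the arm, the fingers and machine above 10 N).
It fails at once if the phone is shifted by more than 8 mm (distance of phone from where it was at the start of the episode above 0.008 m).
It fails at once if a bystander is shifted by more than 20 mm (distance of any of brush, tamper, portafilter from where it was at the start of the episode above 0.02 m).
It also fails if it takes over 42 s, if anything falls off the work surface, if the arm or the gripper's body presses on something with over 40 N, if the wrist force passes 120 N, or if a joint passes its speed limit or range.

## Working session

There is one attempt and no reset: what is moved stays moved. The work goes in short steps, Python scripts to look and compute and a tool call to move; the robot and the scene stay as the last step left them, time stands still between calls to the robot, and variables do not carry over. Pictures are saved under pics/ and viewed, about 8 in all and at most 12, crops included, and the job is handed in when it is done.

Besides the shell and the picture viewer there is one more tool, called after "Emit:" as name(argument=value, ...), one argument or row to a line, values as JSON. apply_moves: Moves the arm, as the interface text tells. Its arguments: {"type":"object","properties":{"targets":{"type":"array","items":{"type":"array"}},"hand":{"type":"number"},"squeeze":{"type":"number"}},"required":["targets"]}

```bash
mkdir -p pics; ls; cat > h.py <<'E'
import numpy as np, cv2
from cell import env
def shot(name,fn=None):
    p=env.read_camera(name)
    if fn: cv2.imwrite('pics/'+fn,p['image'][:,:,::-1])
    return p
def proj(p,X):
    X=np.atleast_2d(X);T=np.array(p['camera_from_world']);c=X@T[:3,:3].T+T[:3,3];u=c@np.array(p['camera_matrix']).T
    return u[:,:2]/u[:,2:]
def ray(p,uv):
    T=np.array(p['camera_from_world']);R=T[:3,:3];o=-R.T@T[:3,3]
    d=R.T@np.linalg.inv(p['camera_matrix'])@np.array([uv[0],uv[1],1.]);return o,d/np.linalg.norm(d)
def atz(p,uv,z):
    o,d=ray(p,uv);return o+d*(z-o[2])/d[2]
E
python3 - <<'E'
from h import *
ps={n:shot(n) for n in('top','side')}
im=np.vstack([cv2.resize(ps[n]['image'],None,fx=1,fy=1) for n in('top','side')])
for n in ps: cv2.imwrite(f'pics/{n}0.png',cv2.resize(ps[n]['image'][:,:,::-1],(800,600)))
for n,p in ps.items():
    print(n,'cam',ray(p,(256,192)), p['camera_matrix'][0][0])
    for t in ['mirror_grip','mirror_face','screen_centre','lens','machine','phone','tray','brush','tamper','portafilter']:
        try:
            for r in env.regions_of(p,t)[:3]:
                ys,xs=np.nonzero(r['region']);print(t,round(r['conf'],2),r['rect'],len(xs),xs.mean().round(1),ys.mean().round(1))
        except Exception as e: print(t,e)
print(env.get_obs())
E
```

```text
pics
top cam (array([ 0.50901905, -0.11669952,  1.18023926]), array([ 0.07431841, -0.02951068, -0.99679782])) 439.5944939830014
mirror_grip 0.56 [295.0, 175.7, 330.2, 266.3] 937 311.2 206.3
mirror_face 0.7 [291.7, 178.6, 327.1, 268.8] 951 311.4 206.7
screen_centre 0.86 [0.0, 107.9, 152.0, 251.0] 16010 66.5 181.8
lens 0.95 [177.9, 148.5, 210.1, 187.6] 1015 192.4 169.6
lens 0.73 [223.2, 201.0, 244.9, 222.9] 511 233.9 211.1
lens 0.59 [195.8, 109.1, 229.7, 137.6] 536 211.6 121.4
machine 0.73 [251.9, 133.1, 273.0, 153.9] 334 262.3 143.6
machine 0.72 [0.0, 109.1, 156.0, 252.6] 16151 66.6 181.4
phone 0.87 [196.4, 110.6, 226.7, 135.9] 563 211.6 121.2
phone 0.85 [222.2, 196.7, 249.8, 224.2] 504 234.0 211.2
phone 0.84 [170.7, 147.7, 210.9, 189.7] 996 191.9 169.7
tray 0.91 [265.0, 154.6, 389.7, 298.4] 10860 325.7 228.3
brush 0.95 [341.7, 205.3, 363.5, 263.8] 422 350.9 234.3
tamper 0.87 [250.5, 130.8, 274.4, 155.2] 368 262.1 143.4
tamper 0.2 [264.3, 154.0, 389.3, 296.7] 11209 325.9 228.3
portafilter 0.84 [157.0, 236.3, 226.9, 277.5] 1045 185.5 256.9
side cam (array([ 0.51805243, -1.05932773,  0.
[... 1124 characters left out ...]
9.7 196.6
{'time_s': 1.1, 'qpos': array([-74.25062081,  18.39147269,  -4.01595048,  83.10458912,
         1.29559883,  78.54053511,  -3.25918324]), 'joint_velocities': array([ 0.01912484, -0.10519186, -0.07192546, -0.10635239,  0.01433154,
       -0.04290247, -0.02861685]), 'effort': array([-1.04869389e-04, -4.91123128e+01, -4.02949853e-01, -3.12774074e+01,
       -6.36396487e-02,  3.40006209e-02,  3.07226355e-05]), 'tool_pos': array([0.16763954, 0.62806501, 0.18911762]), 'tool_rot': array([1.79991437e+02, 3.19382972e-03, 1.65060145e+02]), 'force': array([ 0.29036936, -0.7629357 ,  0.34565076]), 'wrist_torque': array([-0.00252953, -0.02116205,  0.04677235]), 'grip_width': 0.0870339656092837}
```

View pics/top0.png

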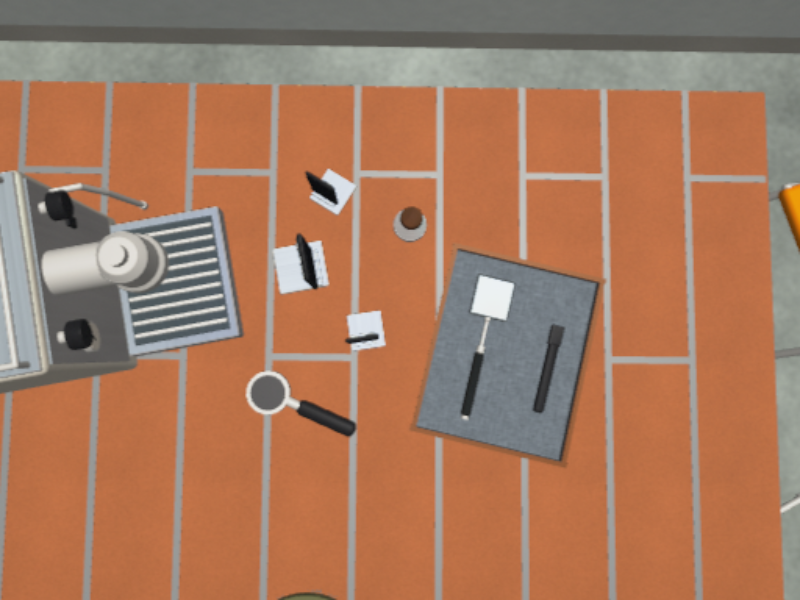

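View pics/side0.png

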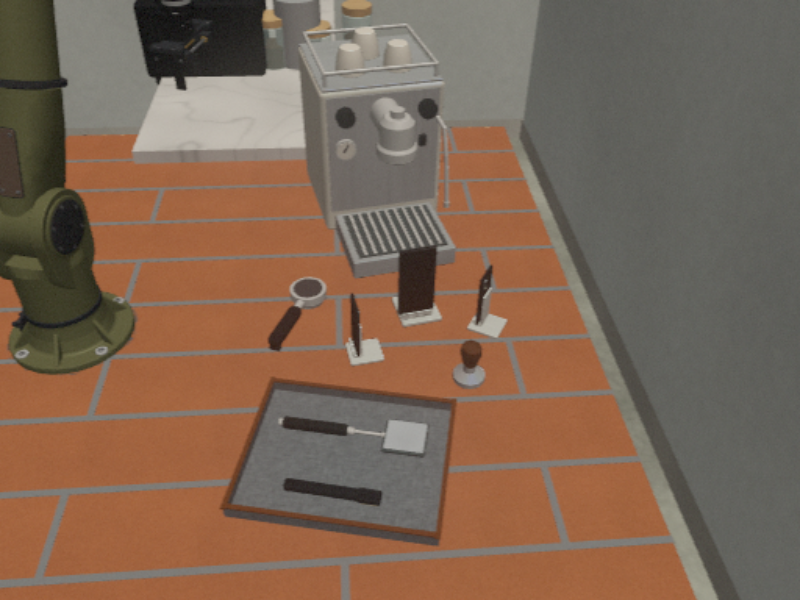

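```bash
python3 - <<'E'
from h import *
p=shot('top');s=shot('side')
# mirror
im=p['image'].astype(int)
r=env.regions_of(p,'mirror_grip')[0]['region']
b=env.regions_of(p,'phone')
m=np.zeros(r.shape,bool);m[165:215,290:340]=1
w=m&(im.min(2)>170)
ys,xs=np.nonzero(w);q=cv2.minAreaRect(np.c_[xs,ys].astype(np.float32));print('head',q, atz(p,(xs.mean(),ys.mean()),.0195))
c=np.array([atz(p,k,.0195)[:2] for k in cv2.boxPoints(q)]);print('sides',np.linalg.norm(np.roll(c,1,0)-c,axis=1))
m[:]=0;m[215:275,285:325]=1
d=m&(im.max(2)<45);ys,xs=np.nonzero(d);q2=cv2.minAreaRect(np.c_[xs,ys].astype(np.float32));print('handle',q2,atz(p,(xs.mean(),ys.mean()),.024))
c=np.array([atz(p,k,.024)[:2] for k in cv2.boxPoints(q2)]);print('sides',np.linalg.norm(np.roll(c,1,0)-c,axis=1))
h=atz(p,(xs.mean(),ys.mean()),.022)[:2];
f=atz(p,q[0],.0195)[:2]; print('h,f',h,f,np.linalg.norm(f-h),np.degrees(np.arctan2(*(f-h)[::-1])))
# drip tray front corners
a=atz(p,(219*.64,207*.64),.06)[:2];b_=atz(p,(241*.64,334*.64),.06)[:2]
print('drip',a,b_,np.linalg.norm(a-b_)); e=(a-b_)/np.linalg.norm(a-b_)
back=np.array([-e[1],e[0]]); mid=(a+b_)/2; o=mid+.08*back; print('origin',o,'xdir yaw',np.degrees(np.arctan2(back[1],back[0])))
S=np.r_[o,.236]; print(proj(p,[S])/.64,proj(s,[S])/.64)
for k in (0,1,2):
    ys,xs=np.nonzero(b[k]['region']);print(xs.mean(),ys.mean(), atz(p,(xs.mean(),ys.mean()),.1))
big=lambda im,x0,y0,w,h:cv2.resize(im[y0:y0+h,x0:x0+w,::-1],None,fx=6,fy=6,interpolation=cv2.INTER_CUBIC)
A=big(p['image'],60,120,133,90);cv2.imwrite('pics/c_top.png',A)
B=big(p['image'],130,120,80,100);C=big(s['image'],200,55,85,160)
cv2.imwrite('pics/c2.png',cv2.resize(np.hstack([cv2.resize(B,(480,600)),cv2.resize(C,(319,600))]),(799,600)))
np.save('p.npy',p,allow_pickle=True);np.save('s.npy',s,allow_pickle=True)
E
```

```text
head ((315.8605651855469, 187.3466796875), (24.526124954223633, 54.93954849243164), 17.969139099121094) [ 0.60072706 -0.30741322  0.0195    ]
sides [0.0647337  0.1471458  0.06542835 0.14707188]
handle ((301.6207580566406, 245.64324951171875), (4.647096633911133, 39.35041427612305), 12.994616508483887) [ 0.45599528 -0.27155506  0.024     ]
sides [0.01210673 0.10243326 0.01219921 0.1024318 ]
h,f [ 0.45590356 -0.27182292] [ 0.60961816 -0.31006768] 0.15840088395551316 -13.971715664157365
drip [0.74304475 0.14964432] [0.53452278 0.10780366] 0.21267828723142396
origin [0.62304519 0.20716057] xdir yaw 101.3459292889613
[[144.69061419 265.72275867]] [[395.03401428 158.04830348]]
233.93189964157705 210.60394265232975 [ 0.54321548 -0.09487543  0.1       ]
211.2152380952381 121.73142857142857 [ 0.76412195 -0.0355287   0.1       ]Traceback (most recent call last):
  File "<stdin>", line 22, in <module>
IndexError: list index out of range
```

```bash
python3 - <<'E'
from h import *
p=shot('top');s=shot('side')
big=lambda im,x0,y0,w,h,f:cv2.resize(im[y0:y0+h,x0:x0+w,::-1],None,fx=f,fy=f,interpolation=cv2.INTER_CUBIC)
A=big(p['image'],60,120,156,100,5);cv2.imwrite('pics/c_top.png',A)
B=big(s['image'],190,50,100,75,8);cv2.imwrite('pics/c_side.png',B)
import pickle;pickle.dump((p,s),open('ps.pkl','wb'))
E
```

```text
(no output)
```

View pics/c_top.png

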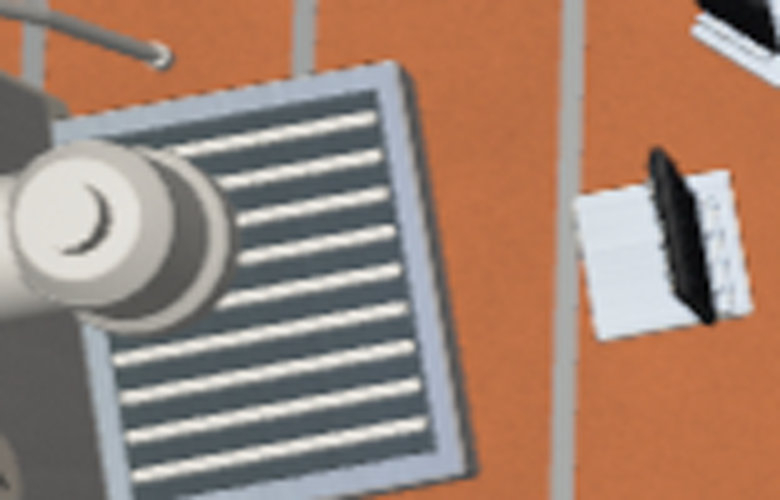

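View pics/c_side.png

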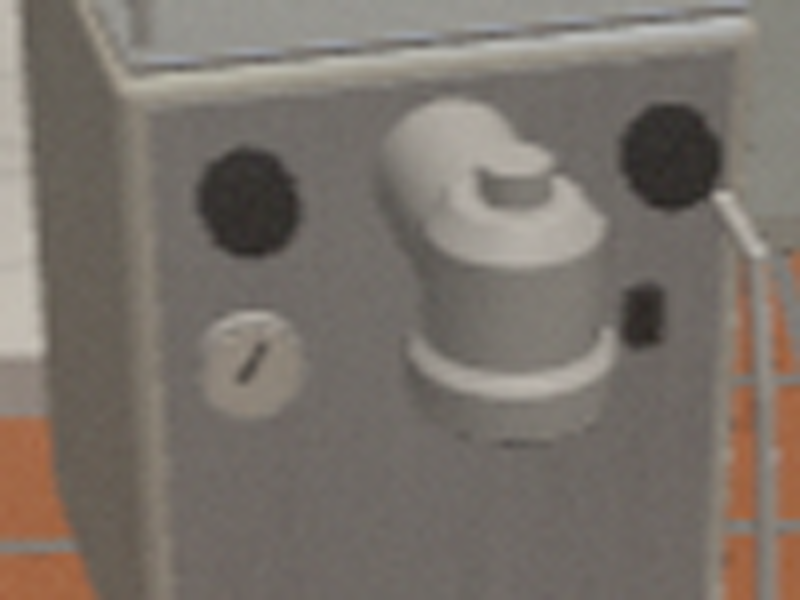

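```bash
cat > fit.py <<'E'
from h import *
import pickle
from scipy.optimize import least_squares
p,s=pickle.load(open('ps.pkl','rb'))
ct=lambda x,y:np.array([60+x/5-.4,120+y/5-.4]); cs=lambda x,y:np.array([190+x/8-.44,50+y/8-.44])
# tray corners
TC=[ct(394,62),ct(465,475)]
print('tray w',np.linalg.norm(atz(p,TC[0],.06)-atz(p,TC[1],.06)))
th=np.linspace(0,2*np.pi,181);circ=.04*np.c_[np.cos(th),np.sin(th),0*th]
def mod(v,full=False):
    o=v[:2];h=v[2];yaw=v[3]
    C=circ+[o[0],o[1],h];C0=circ+[o[0],o[1],v[4]]
    us=proj(s,C);up=proj(p,C);u0=proj(s,C0)
    x=np.array([np.cos(yaw),np.sin(yaw)]);y=np.array([-x[1],x[0]])
    tc=proj(p,[np.r_[o-.08*x+k*.11*y,.06] for k in(-1,1)])
    r=[us[:,0].min()-cs(407,0)[0],us[:,0].max()-cs(618,0)[0],us[:,1].max()-cs(0,400)[1],up[:,0].max()-ct(240,0)[0],up[:,1].max()-ct(0,337)[1],u0[:,1].max()-cs(0,445)[1]]
    return np.r_[r,(tc-np.array(TC)).ravel()]
f=least_squares(mod,[.62,.207,.25,np.radians(101),.236],loss='soft_l1');print(f.x,np.degrees(f.x[3]),mod(f.x).round(2))
F=np.array([atz(p,ct(*k),.01)[:2] for k in [(575,198),(728,170),(752,312),(600,342)]])
print('foot',F,np.linalg.norm(np.roll(F,-1,0)-F,axis=1))
c=F.mean(0);d=(F[0]+F[3]-F[1]-F[2]);d/=np.linalg.norm(d);print('centre',c,'yaw',np.degrees(np.arctan2(d[1],d[0])))
y=np.array([-d[1],d[0]])
T=np.array([atz(p,ct(*k),.168)[:2] for k in [(655,150),(712,322)]]);print('phonetop',T,np.linalg.norm(T[1]-T[0]))
o=f.x[:2]
print('phone pts rel screw in (d,y):',[( (q-o)@d,(q-o)@y) for q in list(F)+list(T)])
q=c-d*.012;print('lens from foot (y=0 assumed)',q, 'screw line yaw from it',np.degrees(np.arctan2(*(o-q)[::-1])), np.linalg.norm(o-q))
E
python3 fit.py
```

```text
tray w 0.21606509397174556
[0.62441084 0.21039629 0.26048785 1.76313498 0.24293447] 101.0201929665179 [-0.31 -0.38  0.42 -1.3  -0.02 -0.    0.55 -1.31  0.41  0.25]
foot [[ 0.68208898  0.06748036]
 [ 0.69821541 -0.01408309]
 [ 0.6217643  -0.02824015]
 [ 0.60483011  0.05237197]] [0.0831424  0.07775085 0.0823716  0.07872228]
centre [0.6517247  0.01938227] yaw 101.52226206427042
phonetop [[ 0.68165101  0.00608452]
 [ 0.60170466 -0.02182056]] 0.08467651112569652
phone pts rel screw in (d,y): [(np.float64(-0.1515569018027883), np.float64(-0.027968504720216086)), (np.float64(-0.2346978539153534), np.float64(-0.027477746997893977)), (np.float64(-0.2332985963851451), np.float64(0.05026050702074214)), (np.float64(-0.1509284609421722), np.float64(0.050751264743064246)), (np.float64(-0.2116279615504062), np.float64(-0.01527561790217762)), (np.float64(-0.22300149989541393), np.float64(0.06863358398852591))]
lens from foot (y=0 assumed) [0.65412169 0.00762411] screw line yaw from it 98.33585048850452 0.20493729146119558
```

Emit:
apply_moves(
  targets=[
    [[21, -38, 15], [0, 0, 0]],
    [[43, -77, 30], [0, 0, 0]],
    [[64, -115, 45], [0, 0, 0]],
    [[86, -154, 60], [0, 0, 0]],
    [[107, -192, 75], [0, 0, 0]],
    [[129, -231, 90], [0, 0, 0]],
    [[150, -270, 105], [0, 0, 0]],
    [[172, -308, 110], [0, 0, 0]],
  ],
  hand=50,
)

```text
time_s: 2.2
tool_pos: [0.3408, 0.3188, 0.3011]
tool_rot: [179.8, 0.1, 165.1]
force: [0.0, 1.6, 0.8]
grip_width: 0.0506
```

Emit:
apply_moves(
  targets=[
    [[17, -42, 0], [0, 0, 0]],
    [[33, -80, 0], [0, 0, 0]],
    [[49, -120, 0], [0, 0, 0]],
    [[65, -160, 0], [0, 0, 0]],
    [[82, -200, 0], [0, 0, 0]],
    [[98, -240, 0], [0, 0, 0]],
    [[114, -280, 0], [0, 0, 0]],
    [[130, -320, 0], [0, 0, 0]],
  ],
)

```text
time_s: 3.0
tool_pos: [0.47, -0.0017, 0.2995]
tool_rot: [179.9, 0.1, 165.1]
force: [0.6, 0.6, -0.9]
grip_width: 0.0502
```

Emit:
apply_moves(
  targets=[
    [[4, -40, -15], [0, 0, 0]],
    [[8, -80, -30], [0, 0, 0]],
    [[12, -120, -60], [0, 0, 0]],
    [[17, -160, -90], [0, 0, 0.01]],
    [[21, -200, -115], [0, 0, 0.02]],
    [[24, -240, -140], [0, 0, 0.02]],
    [[27, -282, -160], [0, 0, 0.02]],
    [[27, -282, -160], [0, 0, 0.02]],
  ],
)

```text
time_s: 3.8
tool_pos: [0.4925, -0.2883, 0.1359]
tool_rot: [-179.6, -0.3, 165.7]
force: [-1.1, 0.6, 0.1]
grip_width: 0.0501
```

```bash
python3 - <<'E'
from h import *
p=shot('top');s=shot('side')
o=env.get_obs();print(o['tool_pos'],o['tool_rot'],o['qpos'])
big=lambda im,x0,y0,w,h,f:cv2.resize(im[y0:y0+h,x0:x0+w,::-1],None,fx=f,fy=f,interpolation=cv2.INTER_CUBIC)
G=np.array([[.4968,-.2819,.024],[.456,-.2718,.024],[.6007,-.3074,.0195]])
a=s['image'].copy();b=p['image'].copy()
for i,(im,c) in enumerate(((a,s),(b,p))):
    for u in proj(c,G): cv2.circle(im,tuple(int(round(k)) for k in u),1,(255,0,0),-1)
    cv2.circle(im,tuple(int(round(k)) for k in proj(c,o['tool_pos'])[0]),1,(0,255,0),-1)
cv2.imwrite('pics/g1.png',np.hstack([big(a,150,200,130,130,3),big(b,260,150,130,130,3)]))
E
```

```text
[ 0.49563817 -0.28302383  0.13833256] [-1.79942100e+02 -1.18521920e-01  1.66033785e+02] [-20.00903327  15.1737608   55.00305298 100.10820346 -12.96017066
  71.59183778 114.24353803]
```

View pics/g1.png

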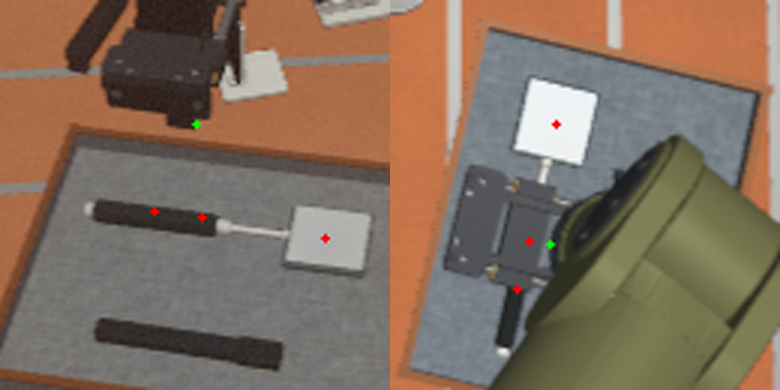

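Emit:
apply_moves(
  targets=[
    [[0, 0, -35], [0, 0, 0]],
    [[0, 0, -70], [0, 0, 0]],
    [[0, 0, -95], [0, 0, 0]],
    [[0, 0, -112], [0, 0, 0]],
    [[0, 0, -124], [0, 0, 0]],
    [[0, 0, -129], [0, 0, 0]],
    [[0, 0, -129], [0, 0, 0]],
    [[0, 0, -129], [0, 0, 0]],
  ],
)

```text
time_s: 4.7
tool_pos: [0.4975, -0.2823, 0.0112]
tool_rot: [-180.0, 0.1, 166.2]
force: [0.6, -0.1, 0.3]
grip_width: 0.0502
```

Emit:
apply_moves(
  targets=[
    [[0, 0, 0], [0, 0, 0]],
    [[0, 0, 0], [0, 0, 0]],
    [[0, 0, 0], [0, 0, 0]],
    [[0, 0, 0], [0, 0, 0]],
    [[0, 0, 0], [0, 0, 0]],
    [[0, 0, 0], [0, 0, 0]],
  ],
  hand=5,
  squeeze=45,
)

```text
time_s: 5.3
tool_pos: [0.4966, -0.282, 0.0101]
tool_rot: [180.0, -0.0, 166.2]
force: [-0.8, 0.5, 0.3]
grip_width: 0.0106
```

Emit:
apply_moves(
  targets=[
    [[0, 0, 0], [0, 0, 0]],
    [[0, 0, 0], [0, 0, 0]],
  ],
)

```text
time_s: 5.5
tool_pos: [0.4966, -0.282, 0.01]
tool_rot: [180.0, -0.0, 166.2]
force: [0.8, 0.3, 0.2]
grip_width: 0.0055
```

```bash
python3 - <<'E'
from h import *
p=shot('top');s=shot('side')
big=lambda im,x0,y0,w,h,f:cv2.resize(im[y0:y0+h,x0:x0+w,::-1],None,fx=f,fy=f,interpolation=cv2.INTER_CUBIC)
cv2.imwrite('pics/g2.png',np.hstack([big(s['image'],160,230,100,100,4),big(p['image'],280,160,100,100,4)]))
print(env.get_obs()['grip_width'])
E
```

```text
0.00522950840336316
```

View pics/g2.png

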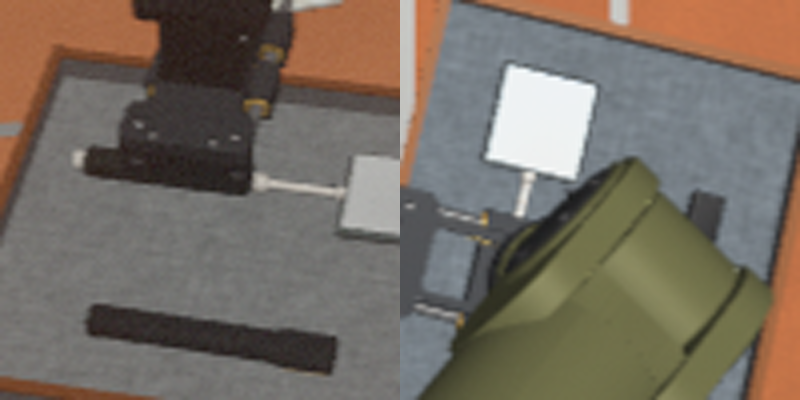

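```bash
python3 - <<'E'
from h import *
s=shot('side')
o=env.get_obs()
g=(255*(s['image']/255.)**.4).astype(np.uint8)
f=8;x0,y0=165,225
c=cv2.resize(g[y0:y0+72,x0:x0+96,::-1],None,fx=f,fy=f,interpolation=cv2.INTER_CUBIC)
R=cv2.Rodrigues(np.array([0,0,np.radians(-13.9)]))[0]
def dot(X,col):
    for u in proj(s,X): cv2.circle(c,(int((u[0]-x0+.5)*f),int((u[1]-y0+.5)*f)),3,col,-1)
t=o['tool_pos'];dot(t,(0,255,0));dot(t+[0,0,.019],(0,255,255));dot(t+[0,0,.07],(255,255,0))
H=np.array([[a,b,z] for a in(-.055,.055) for b in(-.008,.008) for z in(-.009,.009)])@R.T+[.456,-.2718,.015]
dot(H,(0,0,255));cv2.imwrite('pics/g3.png',c)
E
```

```text
(no output)
```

View pics/g3.png

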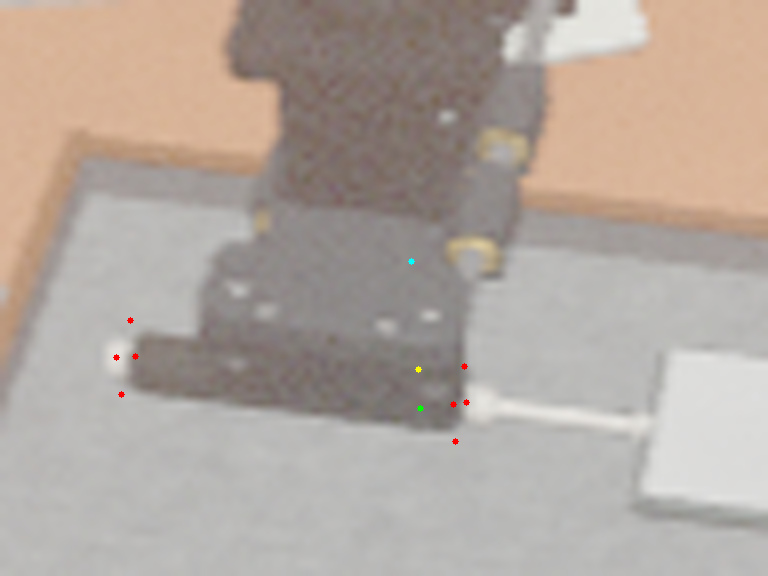

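Emit:
apply_moves(
  targets=[
    [[0, 0, 20], [0, 0, 0]],
    [[0, 0, 45], [0, 0, 0]],
    [[0, 0, 75], [0, 0, 0]],
    [[0, 0, 100], [0, 0, 0]],
    [[0, 0, 100], [0, 0, 0]],
  ],
)

```text
time_s: 6.15
tool_pos: [0.4988, -0.2835, 0.1136]
tool_rot: [-180.0, 0.4, 166.2]
force: [1.3, 0.2, -0.2]
grip_width: 0.0047
```

```bash
python3 - <<'E'
from h import *
s=shot('side')
o=env.get_obs();print(o['tool_pos'],o['grip_width'],o['force'])
g=(255*(s['image']/255.)**.5).astype(np.uint8)
f=6;x0,y0=165,200
c=cv2.resize(g[y0:y0+100,x0:x0+110,::-1],None,fx=f,fy=f,interpolation=cv2.INTER_CUBIC)
def dot(X,col):
    for u in proj(s,X): cv2.circle(c,(int((u[0]-x0+.5)*f),int((u[1]-y0+.5)*f)),3,col,-1)
t=o['tool_pos'];dot(t,(0,255,0));dot(t+[0,0,.019],(0,255,255));dot(t+[0,0,.07],(255,255,0))
cv2.imwrite('pics/g4.png',c)
E
```

```text
[ 0.49784443 -0.28256445  0.11168588] 0.004840074375873412 [ 0.02322883  0.57054556 -0.10275989]
```

View pics/g4.png

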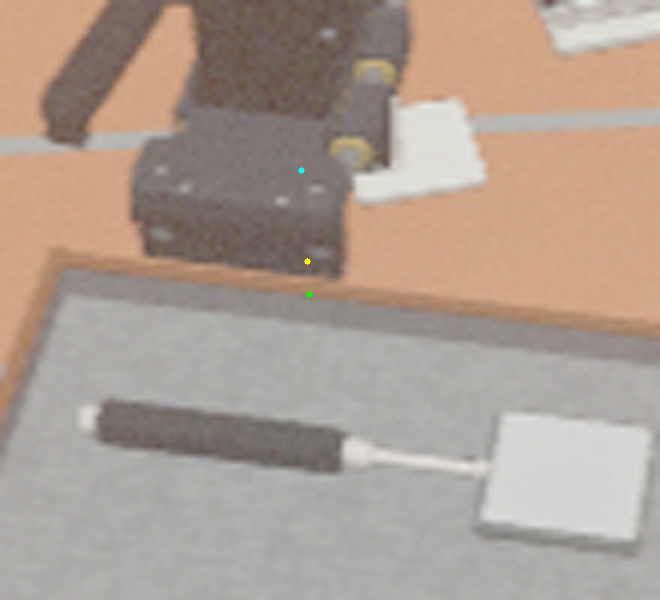

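```bash
python3 - <<'E'
from h import *
p=shot('top');s=shot('side')
def tri(a,b):
    o1,d1=ray(p,a);o2,d2=ray(s,b)
    k=np.linalg.lstsq(np.c_[d1,-d2],o2-o1,rcond=None)[0]
    A=o1+k[0]*d1;B=o2+k[1]*d2;return (A+B)/2,np.linalg.norm(A-B)
print(tri((288,224),(203,229)))
# g1 tip: side (185,125)/3
print(proj(p,[.4956,-.283,.1383]),proj(s,[.4956,-.283,.1383]))
o=env.get_obs();print(o['tool_pos'],o['tool_rot'],proj(p,o['tool_pos']))
f=5;x0,y0=250,165
g=(255*(p['image']/255.)**.5).astype(np.uint8)
c=cv2.resize(g[y0:y0+100,x0:x0+150,::-1],None,fx=f,fy=f,interpolation=cv2.INTER_CUBIC)
u=proj(p,o['tool_pos'])[0];cv2.circle(c,(int((u[0]-x0+.5)*f),int((u[1]-y0+.5)*f)),3,(0,255,0),-1)
u=proj(p,o['tool_pos']+[0,0,.07])[0];cv2.circle(c,(int((u[0]-x0+.5)*f),int((u[1]-y0+.5)*f)),3,(255,255,0),-1)
cv2.imwrite('pics/g5.png',c)
E
```

```text
(array([ 0.48931555, -0.2264732 ,  0.12584169]), np.float64(0.04466785947388337))
[[312.9401919  231.01099653]] [[214.62970028 241.10320675]]
[ 0.49630527 -0.28151502  0.10944402] [ 1.79967892e+02 -4.31143206e-02  1.66211811e+02] [[310.4392479  230.54331576]]
```

View pics/g5.png

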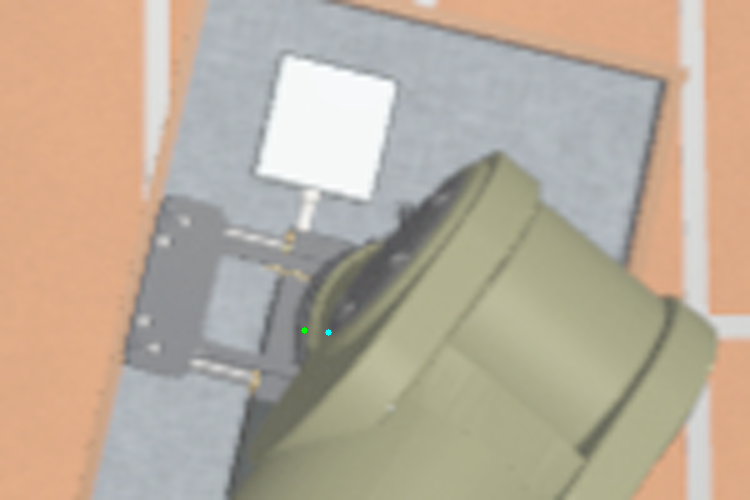

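```bash
python3 - <<'E'
from h import *
from scipy.spatial.transform import Rotation as Ro
p=shot('top');s=shot('side')
t=np.array([.4978,-.2826,.1117]);R=Ro.from_euler('xyz',[180,0,166.2],degrees=True).as_matrix()
for z in (-.07,-.1):
  B=np.array([[x,y,z] for y in(.095,-.095) for x in(.0375,-.0375)])@R.T+t
  print(z,(B).round(3).tolist());print('side g4',((proj(s,B)-[165,200]+.5)*6).round().tolist());print('top g5',((proj(p,B)-[250,165]+.5)*5).round().tolist())
for w in (.0025,.0175):
  F=np.array([[x,y,z] for y in(w,-w) for x in(.0095,-.0095) for z in (0,-.07)])@R.T+t
  print('finger side',((proj(s,F)-[165,200]+.5)*6).round().tolist())
E
```

```text
-0.07 [[0.484, -0.181, 0.182], [0.557, -0.199, 0.182], [0.439, -0.366, 0.182], [0.512, -0.384, 0.182]]
side g4 [[265.0, 0.0], [443.0, 22.0], [142.0, 340.0], [344.0, 367.0]]
top g5 [[108.0, 358.0], [149.0, 197.0], [516.0, 462.0], [553.0, 301.0]]
-0.1 [[0.484, -0.181, 0.212], [0.557, -0.199, 0.212], [0.439, -0.366, 0.212], [0.512, -0.384, 0.212]]
side g4 [[262.0, -55.0], [442.0, -34.0], [135.0, 283.0], [341.0, 310.0]]
top g5 [[113.0, 359.0], [154.0, 194.0], [533.0, 467.0], [572.0, 301.0]]
finger side [[287.0, 287.0], [279.0, 163.0], [333.0, 293.0], [327.0, 169.0], [285.0, 296.0], [276.0, 172.0], [331.0, 302.0], [324.0, 178.0]]
finger side [[296.0, 260.0], [288.0, 137.0], [341.0, 266.0], [336.0, 143.0], [276.0, 323.0], [267.0, 199.0], [322.0, 329.0], [316.0, 206.0]]
```

Emit:
apply_moves(
  targets=[
    [[0, 0, 0], [0, 0, 0]],
    [[0, 0, 0], [0, 0, 0]],
    [[0, 0, -30], [0, 0, 0]],
    [[0, 0, -65], [0, 0, 0]],
    [[0, 0, -90], [0, 0, 0]],
    [[0, 0, -100], [0, 0, 0]],
    [[0, 0, -104], [0, 0, 0]],
    [[0, 0, -104], [0, 0, 0]],
  ],
  hand=50,
)

```text
time_s: 7.2
tool_pos: [0.4969, -0.2824, 0.0064]
tool_rot: [-180.0, 0.0, 166.2]
force: [-0.2, -0.2, 1.1]
grip_width: 0.0492
```

Emit:
apply_moves(
  targets=[
    [[0, 0, -2], [0, 0, 0]],
    [[0, 0, -4], [0, 0, 0]],
    [[0, 0, -4], [0, 0, 0]],
  ],
)

```text
time_s: 7.5
tool_pos: [0.497, -0.282, 0.0026]
tool_rot: [180.0, 0.1, 166.2]
force: [0.2, -0.8, 0.1]
grip_width: 0.0501
```

Emit:
apply_moves(
  targets=[
    [[0, 0, -2], [0, 0, 0]],
    [[0, 0, -4], [0, 0, 0]],
    [[0, 0, -5], [0, 0, 0]],
    [[0, 0, -5], [0, 0, 0]],
  ],
)

```text
time_s: 7.9
tool_pos: [0.4965, -0.2819, -0.0032]
tool_rot: [180.0, -0.0, 166.2]
force: [0.1, 0.1, 0.0]
grip_width: 0.0503
```

Emit:
apply_moves(
  targets=[
    [[0, 0, -2], [0, 0, 0]],
    [[0, 0, -4], [0, 0, 0]],
    [[0, 0, -4], [0, 0, 0]],
  ],
)

```text
time_s: 8.2
tool_pos: [0.4964, -0.2818, -0.0072]
tool_rot: [180.0, -0.0, 166.2]
force: [-0.0, -0.3, -0.4]
grip_width: 0.0498
```

Emit:
apply_moves(
  targets=[
    [[0, 0, 0], [0, 0, 0]],
    [[0, 0, 0], [0, 0, 0]],
    [[0, 0, 0], [0, 0, 0]],
    [[0, 0, 0], [0, 0, 0]],
    [[0, 0, 0], [0, 0, 0]],
    [[0, 0, 0], [0, 0, 0]],
    [[0, 0, 0], [0, 0, 0]],
  ],
  hand=8,
)

```text
time_s: 8.9
tool_pos: [0.4967, -0.282, -0.0069]
tool_rot: [180.0, 0.0, 166.2]
force: [-0.2, 0.1, 0.1]
grip_width: 0.0096
```

Emit:
apply_moves(
  targets=[
    [[0, 0, -2], [0, 0, 0]],
    [[0, 0, -4], [0, 0, 0]],
    [[0, 0, -4], [0, 0, 0]],
  ],
)

```text
time_s: 9.2
tool_pos: [0.4969, -0.2822, -0.0091]
tool_rot: [179.9, 0.0, 166.2]
force: [-4.4, 2.8, 14.8]
grip_width: 0.0082
```

Emit:
apply_moves(
  targets=[
    [[0, 0, -2], [0, 0, 0]],
    [[0, 0, -4], [0, 0, 0]],
    [[0, 0, -4], [0, 0, 0]],
  ],
)

```text
time_s: 9.5
tool_pos: [0.4971, -0.2822, -0.0094]
tool_rot: [179.7, 0.0, 166.2]
force: [-13.0, 9.6, 45.0]
grip_width: 0.0081
```

Emit:
apply_moves(
  targets=[
    [[0, 0, 12], [0, 0, 0]],
    [[0, 0, 20], [0, 0, 0]],
    [[0, 0, 20], [0, 0, 0]],
    [[0, 0, 20], [0, 0, 0]],
    [[0, 0, 20], [0, 0, 0]],
    [[0, 0, 20], [0, 0, 0]],
    [[0, 0, 20], [0, 0, 0]],
  ],
  hand=44,
)

```text
time_s: 10.2
tool_pos: [0.4963, -0.2819, 0.0046]
tool_rot: [-180.0, -0.0, 166.2]
force: [-0.3, -0.2, -0.4]
grip_width: 0.0431
```

Emit:
apply_moves(
  targets=[
    [[0, 0, -4], [0, 0, 0]],
    [[0, 0, -8], [0, 0, 0]],
    [[0, 0, -12], [0, 0, 0]],
    [[0, 0, -15], [0, 0, 0]],
    [[0, 0, -17], [0, 0, 0]],
    [[0, 0, -17], [0, 0, 0]],
  ],
)

```text
time_s: 10.8
tool_pos: [0.4964, -0.2819, -0.0123]
tool_rot: [180.0, -0.0, 166.2]
force: [0.1, -0.0, -0.3]
grip_width: 0.0445
```

Emit:
apply_moves(
  targets=[
    [[0, 0, -2], [0, 0, 0]],
    [[0, 0, -4], [0, 0, 0]],
    [[0, 0, -6], [0, 0, 0]],
    [[0, 0, -7], [0, 0, 0]],
    [[0, 0, -7], [0, 0, 0]],
  ],
)

```text
time_s: 11.3
tool_pos: [0.4965, -0.2819, -0.0191]
tool_rot: [180.0, -0.0, 166.2]
force: [0.3, -0.6, 0.7]
grip_width: 0.0439
```

Emit:
apply_moves(
  targets=[
    [[0, 0, -2], [0, 0, 0]],
    [[0, 0, -3], [0, 0, 0]],
    [[0, 0, -3], [0, 0, 0]],
  ],
)

```text
time_s: 11.6
tool_pos: [0.4965, -0.2819, -0.0221]
tool_rot: [180.0, -0.0, 166.2]
force: [-0.2, -0.7, 0.2]
grip_width: 0.0441
```

Tips now about 10–13 mm below the handle top by touch-off; close.

Emit:
apply_moves(
  targets=[
    [[0, 0, 0], [0, 0, 0]],
    [[0, 0, 0], [0, 0, 0]],
    [[0, 0, 0], [0, 0, 0]],
    [[0, 0, 0], [0, 0, 0]],
    [[0, 0, 0], [0, 0, 0]],
    [[0, 0, 0], [0, 0, 0]],
    [[0, 0, 0], [0, 0, 0]],
  ],
  hand=4,
  squeeze=50,
)

```text
time_s: 12.3
tool_pos: [0.4967, -0.282, -0.0219]
tool_rot: [180.0, 0.0, 166.2]
force: [0.6, 0.2, 0.6]
grip_width: 0.0153
```

Emit:
apply_moves(
  targets=[
    [[0, 0, 5], [0, 0, 0]],
    [[0, 0, 15], [0, 0, 0]],
    [[0, 0, 35], [0, 0, 0]],
    [[0, 0, 65], [0, 0, 0]],
    [[0, 0, 100], [0, 0, 0]],
    [[0, 0, 135], [0, 0, 0]],
    [[0, 0, 170], [0, 0, 0]],
    [[0, 0, 200], [0, 0, 0]],
  ],
)

```text
time_s: 13.1
tool_pos: [0.4966, -0.2825, 0.1808]
tool_rot: [180.0, 0.1, 166.2]
force: [0.3, -0.3, -1.8]
grip_width: 0.0155
```

```bash
cat > mir.py <<'E'
from h import *
from scipy.spatial.transform import Rotation as Ro
from scipy.optimize import least_squares
def seg(p,near,thr):
    im=p['image'].astype(int);w=((im.min(2)>thr)&(im.max(2)-im.min(2)<40)).astype(np.uint8)
    n,l,st,ce=cv2.connectedComponentsWithStats(w)
    k=[i for i in range(1,n) if st[i,4]>60 and np.hypot(*(ce[i]-near))<45]
    return [(ce[i].round(1).tolist(),st[i].tolist()) for i in k]
E
python3 - <<'E'
from mir import *
o=env.get_obs();print(o['tool_pos'],o['tool_rot'],o['grip_width'],o['force'],o['qpos'].round(1))
p=shot('top');s=shot('side')
f=o['tool_pos']+np.array([.108*np.cos(np.radians(-13.9)),.108*np.sin(np.radians(-13.9)),.03])
print('pred',proj(p,f),proj(s,f))
x,y=proj(p,f)[0].astype(int);a=p['image'][y-65:y+65,x-65:x+65];
x,y=proj(s,f)[0].astype(int);b=s['image'][max(y-65,0):max(y-65,0)+130,x-65:x+65]
print(max(y-65,0),x-65)
cv2.imwrite('pics/l1.png',cv2.resize(np.hstack([a,b])[:,:,::-1],None,fx=3,fy=3,interpolation=cv2.INTER_CUBIC))
E
```

```text
[ 0.49664241 -0.28247117  0.18077749] [1.79981581e+02 1.11943142e-01 1.66162789e+02] 0.015476104624449998 [ 0.28122226 -0.25433442 -1.82555227] [-21.8  13.   56.5  97.1 -11.2  75.9 113. ]
pred [[329.41034575 183.70614018]] [[260.48448798 224.73118479]]
159 195
```

View pics/l1.png

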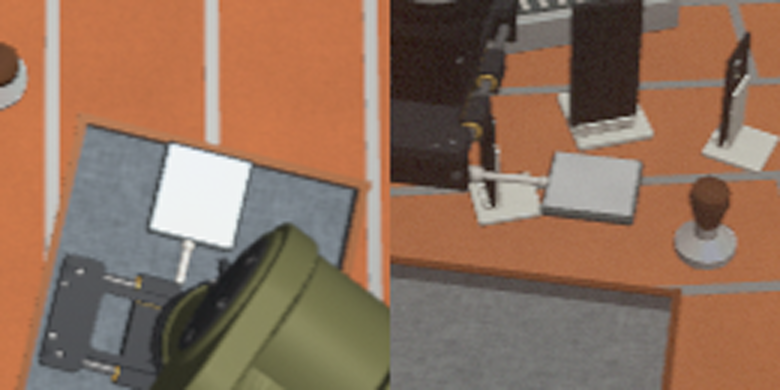

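```bash
cat >> mir.py <<'E'
def tri(p,a,s,b):
    o1,d1=ray(p,a);o2,d2=ray(s,b)
    k=np.linalg.lstsq(np.c_[d1,-d2],o2-o1,rcond=None)[0]
    return (o1+k[0]*d1+o2+k[1]*d2)/2,np.linalg.norm(o1+k[0]*d1-o2-k[1]*d2)
def quad(p,near,lo,hi=256,win=32,tol=9):
    """bright/neutral blob at 'near' -> 4 corners, centre"""
    im=cv2.GaussianBlur(p['image'],(3,3),0).astype(int);x,y=np.round(near).astype(int)
    ref=np.median(im[y-2:y+3,x-2:x+3].reshape(-1,3),0)
    m=(np.abs(im-ref).max(2)<lo).astype(np.uint8)
    m[:max(y-win,0)]=0;m[y+win:]=0;m[:,:max(x-win,0)]=0;m[:,x+win:]=0
    m=cv2.morphologyEx(m,cv2.MORPH_OPEN,np.ones((5,5),np.uint8))
    n,l=cv2.connectedComponents(m);m=(l==l[y,x]).astype(np.uint8)
    c=max(cv2.findContours(m,cv2.RETR_EXTERNAL,cv2.CHAIN_APPROX_NONE)[0],key=cv2.contourArea)
    ys,xs=np.nonzero(m)
    h=cv2.convexHull(c)
    for e in np.arange(.02,.2,.01):
        q=cv2.approxPolyDP(h,e*cv2.arcLength(h,True),True)
        if len(q)<=4: break
    return ref,m.sum(),np.array([xs.mean(),ys.mean()]),q[:,0]
E
python3 - <<'E'
from mir import *
p=shot('top');s=shot('side')
a=quad(p,(330,183),30);b=quad(s,(263,221),30)
print(a);print(b);print(tri(p,a[2],s,b[2]))
o=env.get_obs();print(o['tool_pos'])
E
```

```text
(array([239., 242., 242.]), np.uint64(721), array([331.36477115, 181.85298197]), array([[322, 167],
       [346, 172],
       [341, 197],
       [317, 192]], dtype=int32))
(array([176., 175., 172.]), np.uint64(498), array([261.5502008, 221.2248996]), array([[250, 212],
       [276, 214],
       [274, 230],
       [247, 228]], dtype=int32))
(array([ 0.60391512, -0.31022695,  0.22340656]), np.float64(0.0009755436762441214))
[ 0.4968185  -0.28206056  0.17882263]
```

Emit:
apply_moves(
  targets=[
    [[-5, 20, 20], [0, 0, 0.03]],
    [[-10, 60, 40], [0, 0, 0.1]],
    [[-17, 100, 60], [0, 0, 0.18]],
    [[-25, 140, 70], [0, 0, 0.26]],
    [[-32, 180, 70], [0, 0, 0.34]],
    [[-39, 220, 70], [0, 0, 0.4]],
    [[-44, 255, 70], [0, 0, 0.43]],
    [[-47, 282, 70], [0, 0, 0.44]],
  ],
)

```text
time_s: 14.1
tool_pos: [0.4479, 0.0026, 0.2466]
tool_rot: [180.0, -0.1, -168.4]
force: [0.1, 0.3, -1.1]
grip_width: 0.0156
```

Emit:
apply_moves(
  targets=[
    [[0, 10, 0], [0.098, 0.02, 0]],
    [[0, 22, 0], [0.195, 0.039, 0]],
    [[0, 35, 0], [0.295, 0.059, 0]],
    [[0, 50, 0], [0.393, 0.078, 0]],
    [[0, 65, 0], [0.49, 0.098, 0]],
    [[0, 80, 0], [0.58, 0.116, 0]],
    [[0, 95, 0], [0.68, 0.136, 0]],
    [[0, 100, 0], [0.77, 0.154, 0]],
  ],
)

```text
time_s: 14.9
tool_pos: [0.449, 0.1014, 0.2471]
tool_rot: [134.8, 0.0, -168.6]
force: [-1.3, 0.9, -0.3]
grip_width: 0.0158
```

```bash
python3 - <<'E'
from mir import *
p=shot('top');s=shot('side')
o=env.get_obs();t=o['tool_pos'];print(t,o['tool_rot'],o['qpos'].round(1))
f=t+np.array([.1146,-.009,.030]);a0=proj(p,f)[0];b0=proj(s,f)[0];print(f,a0,b0)
for c,n in((p,a0),(s,b0)):
    try: print(*quad(c,n,35))
    except Exception as e: print(e)
A=[]
for c,n in((p,a0),(s,b0)):
    x,y=(n-65).astype(int);x=max(x,0);y=max(y,0);print(x,y);A.append(cv2.resize(c['image'][y:y+130,x:x+130],(390,390),interpolation=cv2.INTER_CUBIC))
cv2.imwrite('pics/m1.png',np.hstack(A)[:,:,::-1])
import pickle;pickle.dump((p,s,o),open('m1.pkl','wb'))
E
```

```text
[0.44835508 0.09864493 0.24371373] [ 135.09150745   -0.45829122 -168.86446785] [-36.2  10.3  58.7 105.7 -44.1  98.4 130.5]
[0.56295508 0.08964493 0.27371373] [142.65440349 197.43767092] [234.87084541 110.52747541]
[191. 135.  91.] 2026 [152.3153998  196.88203356] [[170 165]
 [169 228]
 [146 228]
 [126 185]]
[181. 182. 178.] 431 [233.90487239 110.29698376] [[243 100]
 [245 118]
 [226 121]
 [223 102]]
77 132
169 45
```

View pics/m1.png

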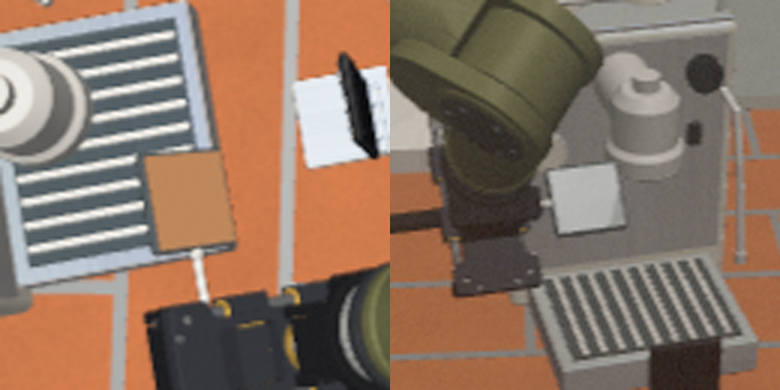

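```bash
python3 - <<'E'
from mir import *
import pickle
p,s,o=pickle.load(open('m1.pkl','rb'))
ta=np.array([[145,155],[222,150],[237,245],[157,252]])/3+[77,132]-.33
sb=np.array([[547-390,170],[612-390,163],[625-390,225],[558-390,235]])/3+[169,45]-.33
print(tri(p,ta.mean(0),s,sb.mean(0)), o['tool_pos'])
# mirror frame corners: x=handle->head (up in top img), y = left in top img(+Y)
ct=np.array([[1,1],[1,-1],[-1,-1],[-1,1]])*[.5,.5]   # top order: TL,TR,BR,BL
cs=np.array([[-1,1],[1,1],[1,-1],[-1,-1]])*[.5,.5]   # side: TL(-x,+y) TR BR BL
def corners(v,c):
    R=Ro.from_rotvec(v[3:6]).as_matrix()
    return np.c_[c*[v[6],v[7]],0*c[:,0]]@R.T+v[:3]
def res(v): return np.r_[(proj(p,corners(v,ct))-ta).ravel(),(proj(s,corners(v,cs))-sb).ravel(),(v[6]-.068)*200,(v[7]-.064)*200]
R0=(Ro.from_euler('z',11.3,degrees=True)*Ro.from_euler('x',45,degrees=True)).as_rotvec()
f=least_squares(res,np.r_[.563,.09,.274,R0,.07,.066]);v=f.x
R=Ro.from_rotvec(v[3:6]).as_matrix();print(v.round(4),res(v).round(1))
print('n',R[:,2],'tilt',np.degrees(np.arccos(R[2,2])),'x yaw',np.degrees(np.arctan2(R[1,0],R[0,0])),'x pitch',np.degrees(np.arcsin(R[2,0])),'n az',np.degrees(np.arctan2(R[1,2],R[0,2])))
print('off',v[:3]-o['tool_pos'])
E
```

```text
(array([0.56060409, 0.09582803, 0.26946578]), np.float64(0.0006877948383285812)) [0.44835508 0.09864493 0.24371373]
[0.5608 0.0951 0.27   0.7753 0.059  0.1641 0.066  0.0621] [-0.3  0.3  0.3  0.4 -0.2 -0.5  0.2  0.3 -0.2  0.1  0.9 -0.3  0.3  0.3
 -0.3 -0.2 -0.4 -0.4]
n [ 0.11334446 -0.69166477  0.71326915] tilt 44.49847159122046 x yaw 9.731944971040049 x pitch 0.41809431887506904 n az -80.69354506456794
off [ 0.11248432 -0.00357597  0.02627852]
```

Emit:
apply_moves(
  targets=[
    [[0, 0, -12], [0, 0, 0.01]],
    [[0, 0, -28], [0, 0, 0.02]],
    [[0, 0, -46], [0, 0, 0.02]],
    [[0, 0, -64], [0, 0, 0.02]],
    [[0, 0, -82], [0, 0, 0.02]],
    [[0, 0, -100], [0, 0, 0.02]],
    [[0, 0, -115], [0, 0, 0.02]],
    [[0, 0, -123], [0, 0, 0.02]],
  ],
)

```text
time_s: 15.8
tool_pos: [0.4489, 0.1004, 0.1239]
tool_rot: [135.0, -0.0, -167.4]
force: [1.2, -0.6, -0.5]
grip_width: 0.0155
```

Emit:
apply_moves(
  targets=[
    [[2, 10, 0], [0, 0, 0]],
    [[8, 25, 0], [0, 0, 0]],
    [[16, 42, 0], [0, 0, 0]],
    [[25, 59, 0], [0, 0, 0]],
    [[35, 75, 0], [0, 0, 0]],
    [[44, 88, 0], [0, 0, 0]],
    [[51, 97, 0], [0, 0, 0]],
    [[54, 102, 0], [0, 0, 0]],
  ],
)

```text
time_s: 16.6
tool_pos: [0.5042, 0.2031, 0.1249]
tool_rot: [135.0, 0.1, -167.4]
force: [-1.1, -1.4, -1.3]
grip_width: 0.0153
```

Emit:
apply_moves(
  targets=[
    [[0, 0, 0], [0, 0, 0]],
    [[0, 0, 0], [0, 0, 0]],
    [[0, 0, 0], [0, 0, 0]],
  ],
)

```text
time_s: 16.9
tool_pos: [0.5036, 0.2011, 0.125]
tool_rot: [135.0, 0.1, -167.6]
force: [0.1, 0.6, -0.9]
grip_width: 0.0154
```

```bash
cat > chk.py <<'E'
from mir import *
p=shot('top');s=shot('side')
o=env.get_obs();t=o['tool_pos'];print(o['time_s'],t.round(4),o['tool_rot'],o['qpos'].round(1),o['force'])
f=t+np.array([.1115,-.002,.0265]);b0=proj(s,f)[0];print('face pred',f.round(4),b0)
for n in (b0,b0+[2,3]):
    q=quad(s,n,30);print(q[1],q[2],q[3].tolist())
    o_,d=ray(s,q[2]);k=(.15-o_[2])/d[2];print('side ray at predicted x:',o_+d*((f-o_)@d))
r=env.regions_of(s,'phone');print([(x['conf'],x['rect']) for x in r[:3]])
x,y=(b0-50).astype(int);cv2.imwrite('pics/'+__import__('sys').argv[1],cv2.resize(s['image'][y-10:y+110,x-10:x+130,::-1],None,fx=5,fy=5,interpolation=cv2.INTER_CUBIC))
print('crop',x-10,y-10)
E
python3 chk.py f1.png
```

```text
17.0 [0.5037 0.2013 0.1251] [ 1.35004020e+02  7.07504140e-02 -1.67548932e+02] [-37.3  24.7  51.1 107.5 -57.5  88.9 136.2] [-0.47411898 -0.69641292 -1.38325874]
face pred [0.6152 0.1993 0.1516] [250.21209165 126.07402007]
334 [251.33832335 126.04191617] [[258, 116], [261, 133], [243, 135], [241, 123]]
side ray at predicted x: [0.61873302 0.1991223  0.15176789]
350 [251.84       126.22571429] [[258, 116], [264, 133], [243, 135], [241, 123]]
side ray at predicted x: [0.62030211 0.19869486 0.151301  ]
[(0.98, [220.5, 193.4, 244.5, 229.7]), (0.92, [247.4, 157.4, 277.9, 209.2]), (0.63, [299.0, 173.8, 323.8, 214.8])]
crop 190 66
```

Emit:
apply_moves(
  targets=[
    [[2, 3, 0], [0, 0, 0]],
    [[4, 6, -1], [0, 0, 0]],
    [[7, 9, -1], [0, 0, 0]],
    [[8, 11, -1], [0, 0, 0]],
    [[8, 11, -1], [0, 0, 0]],
    [[8, 11, -1], [0, 0, 0]],
    [[8, 11, -1], [0, 0, 0]],
    [[8, 11, -1], [0, 0, 0]],
  ],
)

```text
time_s: 17.85
tool_pos: [0.5116, 0.2129, 0.1241]
tool_rot: [135.0, 0.1, -167.5]
force: [-0.9, 0.1, -1.8]
grip_width: 0.0152
```

```bash
python3 chk.py f2.png
```

```text
17.95 [0.5116 0.2129 0.1241] [ 1.35002188e+02  7.50977948e-02 -1.67484810e+02] [-37.7  25.5  50.4 106.5 -58.5  88.6 135.4] [-0.57604194 -0.09410726 -1.42123614]
face pred [0.6231 0.2109 0.1506] [252.43249541 124.32267179]
316 [253.74050633 124.37974684] [[260, 114], [263, 131], [245, 133], [244, 120]]
side ray at predicted x: [0.62727806 0.21051438 0.15052135]
317 [253.76971609 124.3785489 ] [[260, 114], [263, 131], [245, 133], [244, 120]]
side ray at predicted x: [0.62737116 0.210509   0.15052605]
[(0.85, [297.6, 170.6, 324.6, 215.2]), (0.71, [221.7, 189.9, 243.0, 235.6]), (0.67, [247.7, 157.0, 282.1, 209.4])]
crop 192 64
```

View pics/f2.png

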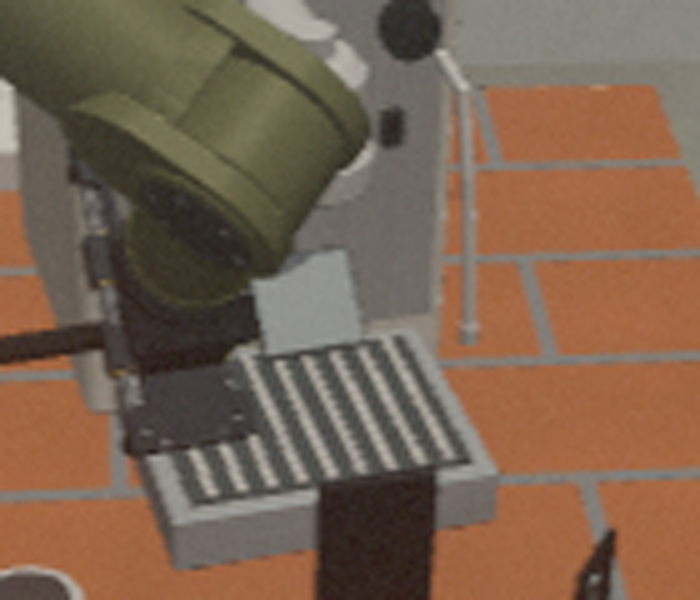

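```bash
python3 - <<'E'
from mir import *
s=shot('side')
R=(Ro.from_euler('z',11.2,degrees=True)*Ro.from_euler('x',44.7,degrees=True)).as_matrix()
c=np.array([[.033,.031,0],[.033,-.031,0],[-.033,-.031,0]])
obs=np.array([[261.2,113.6],[264,131.6],[244.6,134.2]])
r=lambda f:(proj(s,c@R.T+f)-obs)
f0=np.array([.6231,.2109,.1506]);print(r(f0).round(1))
print(least_squares(lambda f:np.r_[r(f).ravel(),(f[1]-.2109)*1000],f0).x)
o=env.get_obs();print(o['joint_velocities'].round(2),o['grip_width'],o['tool_pos'])
E
```

```text
[[-0.6  0. ]
 [ 0.1  0.8]
 [-0.4  1. ]]
[0.62407406 0.21091231 0.15274101]
[-0.03 -0.04 -0.09 -0.05  0.04  0.07 -0.06] 0.015436316497895248 [0.51165001 0.21296824 0.12412913]
```

```bash
python3 -c "
from cell import env
print(env.sign_off())"
```

```text
the job is handed in; nothing more can be done
None
```

I lifted the mirror out of the tray by its handle, tilted it about 45° and brought it in under the group from the front. The job was handed in at about 18 s with the mirror still held, but no verdict was reported.

**Last checks**
- **Position:** the glass centre measured about (0.624, 0.211, 0.151–0.153) m. My estimate of the point below the screw at lens height is (0.624, 0.210, 0.150) m. The screw position is itself only good to about 3 mm, because it was inferred from the drip tray and group rim.
- **Angle:** the tilt measured about 44.5° before the final approach. The mirror was about 2° off sideways then; I corrected 1.2° of that and did not re-measure the angle.
- **Grip and stillness:** the fingers were holding at 15.4 mm, and the arm was essentially still.
- **Phone:** it showed at the same place in the side image, to within a few pixels. I did not re-check the brush, tamper or filter holder.

**What disagreed or failed**
- **Missed grasps:** the first two grasps closed on air because the fingertips sat about 33 mm higher than the reported tool position implied.
- **Hard touch:** a touch-down on the handle's top settled the height, but it briefly read 45 N at the tool. The fingers made the contact, not the arm or the gripper's body. That is above the 40 N set for those, so it could count if it is judged differently.
- **Blocked view:** in the last picture the wrist hid part of the glass, so the final position rests on three visible corners plus the arm's own reading.

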